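# Sort the strays and hold the shelf label pressed home

### The job

First put the loose steel piping nozzle and the loose steel ring cutter away on the low shelf, each in the white bin that already holds one of its kind. Then take the label holder out of its white stand, slide it upright down behind the lip of the clip on the shelf's front edge until it is fully home against the clip's spring, without forcing it, and finish while still holding it pressed down there (the spring lifts it if you let go; a colleague will lock it). Leave the other things on the table, and what is already in the bins, where they are.

Things in the scene. Friction and masses are not known exactly. Their poses are not given: they have to be found in the camera images.
- holder_center (a point): Centre, half-way up, of the loose label holder, a flat upright plastic plate 100 mm tall: x through its thickness, y along its width, z up. Upper part (10 mm below this point to 50 mm above): grey pocket with paper on both faces, 12 mm thick, 80 mm wide; grip it across x, 15 to 30 mm above this point. Lower part: clear tongue 6 mm thick, 70 mm wide, 40 mm long. Front and back are alike.
- stand: Fixed white block 56 x 112 x 34 mm (x, y, z) that the label holder stands in at the start; origin at the centre of its underside on the table, slot along its y axis.
- clip_slot (a point): Centre of the slot's floor in the fixed grey label clip at the shelf's front edge, 28 mm above the table. Slot along y (96 mm long, straight sides 9.6 mm apart across x), z up, open at the top. Straight walls (the front one is the lip) reach 22 mm above the floor, then flare to a mouth about 24 mm wide, 39 mm above the floor. A steel presser 36 mm long stands 10 mm above mid-floor.
- clip: The same clip, 36 x 112 mm (x, y) outside, origin under its centre on the table, 28 mm below clip_slot; same axes. Its place along the shelf edge varies. The holder is home when its tongue's end is on the slot's floor: holder_center is then 50 mm above clip_slot, the pocket about 1 mm above the flared rims.
- holder: The label holder again (60 g), origin at the end of its tongue, 50 mm below holder_center; same axes. The tongue's last 6 mm is thinned to 4 x 66 mm. It starts with the tongue 26 mm deep in the stand's slot: lift it straight up. Either way round in the clip is right. It cracks if pressed into the clip with more than 60 N.
- presser (a joint): Downward travel of the clip's sprung presser: 0 as it stands up free, about 0.010 m when the holder is fully home on the slot's floor (limit 0.012 m). The spring pushes up with about 2 N at 0, 7 N at 0.010 m, and lifts a released holder.
- nozzle_center (a point): Centre, half-way up, of the loose steel piping nozzle standing on the table: 55 mm tall, 50 g; lower 26 mm a round collar 34 mm in diameter, above it a cone narrowing to 12 mm at the top. Grip it low, by the collar. z along its axis.
- ring_center (a point): Centre of the loose steel ring cutter standing on the table: open tube, outer diameter 48 mm, wall 3 mm, 34 mm tall, 45 g. z along its axis.
- bin_nozzle: Fixed white open bin on the shelf, 130 x 150 x 45 mm (x, y, z), walls and floor 4 mm, that already holds a nozzle. Origin at the centre of its underside, 50 mm above the table. The two bins may be swapped, left and right.
- bin_ring: Fixed white open bin of the same size on the shelf, that already holds a ring cutter. Origin at the centre of its underside, 50 mm above the table.
- nozzle_kept_center (a point): Centre, half-way up, of the like nozzle already standing near one y end of its bin; leave it in the bin.
- ring_kept_center (a point): Centre of the like ring cutter already standing near one y end of its bin; leave it in the bin.
- shelf: Fixed low stainless shelf 150 x 420 mm (x, y), board top 50 mm above the table, back edge (+x) upstand to 76 mm; origin at its centre on the table. The two bins stand on it side by side along y, the clip at its front (-x) edge.
- spoon: Bystander: spoon lying on the table, 130 mm long.
- brush: Bystander: pastry brush lying on the table, 130 mm long.
- jar: Bystander: closed jar, 64 mm in diameter, 90 mm tall.
- bowl: Bystander: steel bowl, 110 mm in diameter, 50 mm tall.
- rolling_pin: Bystander: wooden rolling pin, 36 mm in diameter.

How it is judged:
By the outcome, as a careful person would: the job done as asked, in the order asked, and still so for the second after the job is handed in, while the arm keeps its last pose, push and grip.
It also fails if it takes over 58 s, if anything falls off the work surface, if the arm or the gripper's body presses on something with over 40 N, if the wrist force passes 120 N, or if a joint passes its speed limit or range.

### The arm

A 6-joint arm with a two-finger parallel gripper is mounted at the origin on the work surface. World frame = base frame: x ahead of the robot, y to its left, z up, the work surface at z = 0. Lengths are in m, angles in rad, forces in N, time in s.
With the tool pointing down it reaches from about 0.3 to 1 m from the base axis. Payload 5.1 kg.
Tool frame: the origin (TCP) lies at the very end of the fingers, on their centre line; the grasp point (between the pads) lies 19 mm behind it; z points along the fingers, y is the direction in which the jaws open and shut (so a half turn about z gives the same grasp; the last joint's range is limited). The gripper opens to 95 mm and grips with 3 to 60 N. Pads are 20 mm wide; open, the fingers measure 119 mm over their backs; the gripper's body (75 mm by 180 mm) begins 59 mm behind the grasp point.
Start: joints at [1.127, 0.124, 1.65, -0, 1.367, -0.083], TCP at [0.229, 0.608, 0.215] pointing down, gripper open.
Joint ranges: [-2.61, 2.61], [-1.02, 2.33], [0.03, 2.71], [-1.35, 4.49], [0.32, 2.68], [-2.91, 2.91]. Speed limits (rad/s): [2.57, 2.57, 3.14, 3.14, 3.14, 3.14].

### API

Orientations are given as a unit quaternion [x, y, z, w].
In Python, from station import arm gives the robot as it stands.
- The arm moves only by the tool send_rows, never from a script. Its arguments are lists of equal length, an entry for each row: "hand": the gripper's target within -1 to 1 (fully open at 1, half-way at 0, shut at -1); "dp": the shift along the tool's x, y, z in mm, a list of three; "spin": the turn about the tool's z in degrees. In form: {"hand": [hand, ...], "dp": [[x, y, z], ...], "spin": [spin, ...]}. A call has 1 to 10 rows; each row is the pose to reach, as a shift and turn from the pose measured when the call began, along the tool's axes at that moment; what a row does not reach only later rows make up. A row lasts 1/12 s, in which the tool goes at most 41.7 mm and 7.16 degrees, less where a joint would pass 70% of its speed; a pose out of reach is approached as far as the arm can. A call with a gripper value outside its range is refused whole. The fingers move at their own pace and stop on an object; the grip force is fixed at half the most. Time passes only in rows, so rows that repeat a pose let the fingers close. It gives the time, the measured TCP pose, the force and the opening at its end, in the units of the state.
- arm.observe(): the state, without advancing time (a new reading comes with each control period).
- arm.snapshot(name): name is "side" or "top"; returns the picture (420x560x3 uint8, red, green, blue); there is no depth.
- arm.camera_model(name): a dict with "fov_y" (degrees; the focal length in pixels is half the picture's height over the tangent of half this angle, whatever the lens; pixels are square), "cx", "cy" (the principal point, pixels), "position" and "rotation" of the camera in the world. Camera axes: x right, y up, looking along -z (the intrinsics and any distortion apply to the point x, -y, -z); pixel columns grow to the right and rows downward; lengths in m; the calibration is good to about 2 mm. A picture is of the moment at which its call begins. camera_model takes no time and is no camera call.
- arm.finish_job(): hands the job in, once; it reports no verdict.
The state is a dict: "clock": time; "joint_positions": joint angles; "qd": joint speeds; "joint_torque": joint torques, N m; "tcp_pos": TCP position; "orientation": TCP orientation; "ft_force": force on the tool from outside, world axes, zero at the start; "ft_torque": the same for the moment, N m; "finger_gap": opening from 0.0 (shut) to 1.0 (fully open).
Only numpy, scipy, OpenCV 4.12 (cv2) and the standard library are available. Lean on these libraries where they do the work, as an engineer would, in place of code of your own. Each camera call takes 0.05 s, during which the arm holds its last target.

## Working session

There is one attempt and no reset: what is moved stays moved. The work goes in short steps, Python scripts to look and compute and a tool call to move; the robot and the scene stay as the last step left them, time stands still between calls to the robot, and variables do not carry over. Pictures are saved under pics/ and viewed, and the job is handed in when it is done.

Besides the shell and the picture viewer there is one more tool, called after "Emit:" as name([rows], argument=value, ...), one row to a line, values as JSON. send_rows: Moves the arm, as the interface text tells. Its arguments: {"type":"object","properties":{"hand":{"type":"array","items":{"type":"number"}},"dp":{"type":"array","items":{"type":"array","items":{"type":"number"}}},"spin":{"type":"array","items":{"type":"number"}}},"required":["hand","dp","spin"]}

```bash
ls; mkdir -p pics; python3 - <<'E'
from station import arm
import cv2
print(arm.observe())
for n in ("side","top"):
    print(n,arm.camera_model(n))
    cv2.imwrite(f"pics/{n}0.png",arm.snapshot(n)[:,:,::-1])
E
```

```text
pics
{'clock': 0.0, 'joint_positions': array([ 1.12741072e+00,  1.24473899e-01,  1.65165721e+00, -1.71429724e-05,
        1.36748871e+00, -8.25939680e-02]), 'qd': array([ 0.00045705, -0.00053889, -0.0003538 , -0.00031574, -0.00086783,
       -0.00038884]), 'joint_torque': array([-3.17785316e-04, -4.17605317e+01, -3.59932387e+01,  7.74011551e-02,
        4.91217279e-02, -1.75813911e-04]), 'tcp_pos': array([0.22921466, 0.60756553, 0.21341717]), 'orientation': array([ 1.79417181e-01,  9.83772559e-01, -9.80914975e-04, -2.55395244e-04]), 'ft_force': array([-0.04165512, -0.59537754,  0.57836299]), 'ft_torque': array([-0.03278111, -0.00162775,  0.02920021]), 'finger_gap': 1.0036766171382736}
side {'fov_y': 50.14090466610841, 'cx': 281.34670126685484, 'cy': 208.38288298808166, 'position': array([ 0.00146194, -0.70869021,  0.61929799]), 'rotation': array([ 0.46296693, -0.16034997, -0.26377593,  0.83088614])}
top {'fov_y': 45.715308869243586, 'cx': 271.25569705423646, 'cy': 206.7191018143414, 'position': array([ 0.28432179, -0.00383639,  1.41401265]), 'rotation': array([ 0.06929285, -0.0721659 , -0.70020786,  0.70689429])}
```

View pics/side0.png

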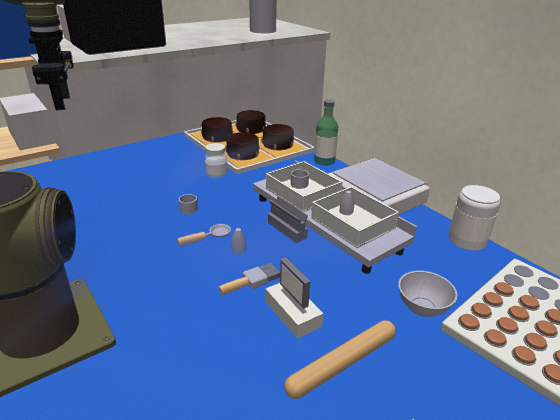

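View pics/top0.png

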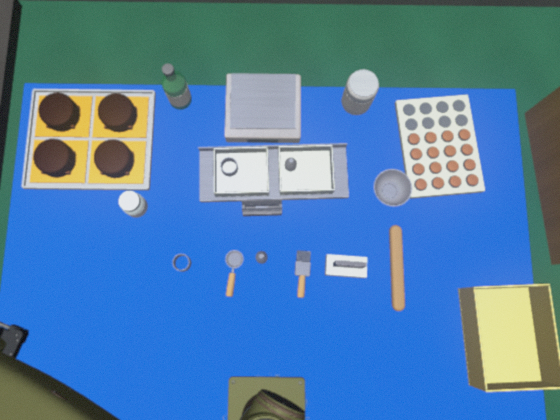

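The side and top views show everything: ring at (188,203) side / (181,262) top, nozzle at (239,240) / (261,257), stand with holder at (294,300) / (347,265). The ring bin is on the left (+y), the nozzle bin on the right, and the clip is near (262,208) top. I'll enlarge crops next.

```bash
cat > h.py <<'E'
import numpy as np, cv2
from scipy.spatial.transform import Rotation as R
from scipy.optimize import least_squares
from station import arm
def cam(n):
    m=arm.camera_model(n); f=210/np.tan(np.radians(m['fov_y'])/2)
    return f,m['cx'],m['cy'],np.array(m['position']),R.from_quat(m['rotation']).as_matrix()
def proj(n,P):
    f,cx,cy,p,r=cam(n); c=(np.atleast_2d(P)-p)@r
    return np.c_[cx+f*c[:,0]/-c[:,2], cy-f*c[:,1]/-c[:,2]]
def unp(n,uv,z):
    f,cx,cy,p,r=cam(n); d=r@np.array([(uv[0]-cx)/f,-(uv[1]-cy)/f,-1]); return p+d*(z-p[2])/d[2]
def tri(obs):
    # obs list of (cam,uv)
    return least_squares(lambda X:np.concatenate([proj(n,X)[0]-uv for n,uv in obs]),[.4,0,.05])
def crop(src,x0,y0,x1,y1,k,out):
    im=cv2.imread(src)[y0:y1,x0:x1]; im=cv2.resize(im,None,fx=k,fy=k,interpolation=cv2.INTER_CUBIC)
    s=10
    for x in range((x0+s-1)//s*s,x1,s):
        cv2.line(im,((x-x0)*k,0),((x-x0)*k,6),(0,255,255),1)
        if x%20==0: cv2.putText(im,str(x),((x-x0)*k-10,18),0,.4,(0,255,255),1)
    for y in range((y0+s-1)//s*s,y1,s):
        cv2.line(im,(0,(y-y0)*k),(6,(y-y0)*k),(0,255,255),1)
        if y%20==0: cv2.putText(im,str(y),(8,(y-y0)*k+4),0,.4,(0,255,255),1)
    cv2.imwrite(out,im)
E
python3 - <<'E'
from h import *
print(arm.camera_model('top').keys())
crop('pics/top0.png',190,135,355,225,4,'pics/t_shelf.png')
crop('pics/top0.png',165,235,375,305,3,'pics/t_obj.png')
crop('pics/side0.png',225,150,425,285,4,'pics/s_shelf.png')
crop('pics/side0.png',165,185,335,340,4,'pics/s_obj.png')
E
```

```text
dict_keys(['fov_y', 'cx', 'cy', 'position', 'rotation'])
```

View pics/t_shelf.png

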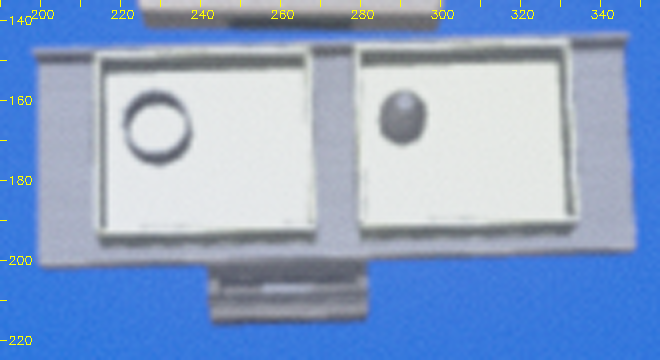

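View pics/t_obj.png

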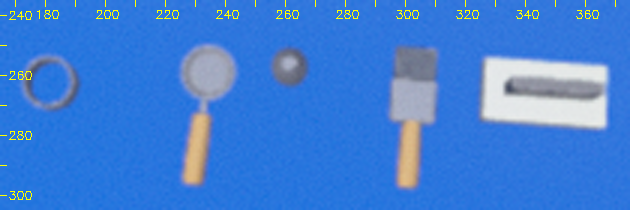

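View pics/s_shelf.png

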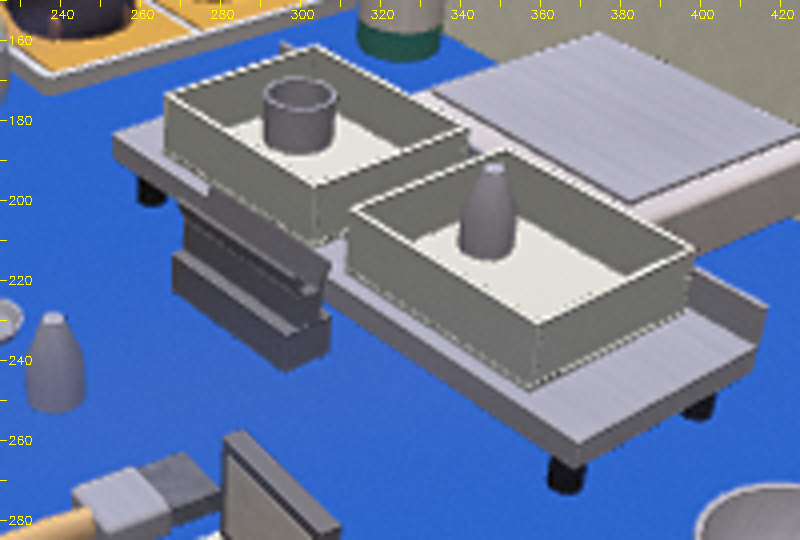

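View pics/s_obj.png

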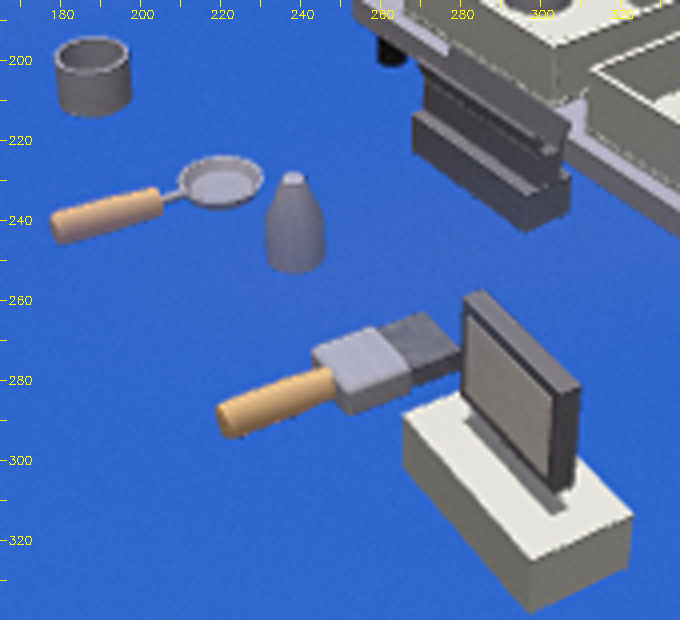

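```bash
cat > fit.py <<'E'
from h import *
def box(pts,lx,ly,ox=0,oy=0):pass
def fit(obs,x0):
    # obs: (cam,(lx,ly,z),(u,v))
    def f(q):
        c,s=np.cos(q[2]),np.sin(q[2]); out=[]
        for n,l,uv in obs:
            P=[q[0]+c*l[0]-s*l[1],q[1]+s*l[0]+c*l[1],l[2]]
            out.append(proj(n,P)[0]-uv)
        return np.concatenate(out)
    r=least_squares(f,x0,loss='soft_l1'); return r.x,f(r.x).reshape(-1,2)
T,S='top','side'
def show(nm,obs,x0):
    q,e=fit(obs,x0); print(nm,q.round(4),'deg',np.degrees(q[2]).round(1)); print('   ',e.round(1).tolist())
def rect(c,hx,hy,z,pts):  # order +x+y(TL), +x-y(TR), -x-y(BR), -x+y(BL)
    return [(c,(a*hx,b*hy,z),p) for (a,b),p in zip([(1,1),(1,-1),(-1,-1),(-1,1)],pts) if p]
if __name__=='__main__':
    show('stand',rect(T,.028,.056,.034,[(326.3,254),(367.7,257),(367,277.7),(325.3,274.7)])+
     rect(S,.028,.056,.034,[None,(323.3,313),(298.3,324.5),(265.8,288.8)])+rect(S,.028,.056,0,[None,(322,326.3),(298,338.3),(265.8,301.3)]),[.35,-.15,0])
    show('holder',rect(S,.006,.04,.108,[(285.5,257.5),(309.5,281.3),(304,283.3),(280,259.5)])+rect(S,.006,.04,.058,[None,(308.8,305.8),(304,307),(280.3,278.8)]),[.35,-.15,0])
    show('shelf',[(T,(-.075,.21,.05),(200,202)),(T,(-.075,-.21,.05),(349,197)),(T,(.075,.21,.076),(198.3,147.5)),(T,(.075,-.21,.076),(347,143.8))],[.55,0,0])
    show('binring',rect(T,.065,.075,.095,[(213.5,149.3),(267.3,146.5),(269,192.5),(214.3,193.8)])+rect(S,.065,.075,.095,[(303.8,161.3),(342.5,182.5),(303.8,196.3),(266.3,173.8)]),[.55,.1,0])
    show('binnoz',rect(T,.065,.075,.095,[(278.8,147.5),(332.5,145),(334.3,190.5),(280,192.5)])+rect(S,.065,.075,.095,[(351.3,187.5),(398.3,211.8),(359.5,230.5),(312.5,202)]),[.55,-.1,0])
    show('nozzle',[(T,(0,0,.055),(261.3,255.7)),(S,(0,0,.055),(238,229.3)),(S,(0,0,0),(238.9,249.2))],[.35,0,0])
    show('ring',[(T,(0,0,.034),(181.5,262.5)),(S,(0,0,.034),(188.5,199)),(S,(0,0,0),(188.5,209.3))],[.35,.2,0])
    show('keptn',[(S,(0,0,.109),(348.3,191.8)),(T,(0,0,.109),(291,160))],[.35,.2,0])
    show('keptr',[(S,(0,0,.088),(300,174)),(T,(0,0,.088),(229.5,167))],[.35,.2,0])
E
python3 fit.py
```

```text
stand [ 0.4009 -0.219  -0.0571] deg -3.3
    [[0.9, 0.1], [-0.1, -0.2], [-0.0, -0.6], [1.0, -0.3], [0.2, -0.2], [-0.1, 0.2], [-0.4, -0.6], [0.2, -0.1], [-0.6, 0.0], [-0.4, -0.0]]
holder [ 0.3986 -0.2209 -0.084 ] deg -4.8
    [[0.3, -0.2], [0.6, 0.7], [0.3, 1.0], [0.3, -0.2], [-0.3, -2.3], [-1.1, -1.1], [-0.5, 1.4]]
shelf [ 0.6568 -0.0141  0.0411] deg 2.4
    [[-0.5, -0.1], [0.3, 0.3], [-0.2, 0.2], [0.4, -0.5]]
binring [0.6536 0.0747 0.0452] deg 2.6
    [[0.3, -0.9], [0.7, 0.1], [0.6, -0.2], [0.1, 0.4], [-0.3, -1.0], [0.2, -1.4], [-0.2, 0.0], [-0.9, -0.8]]
binnoz [ 0.6603 -0.1045  0.0418] deg 2.4
    [[-0.2, -0.8], [0.2, 0.1], [1.1, 0.2], [0.3, -0.1], [-0.4, -1.8], [0.9, -0.3], [-0.3, 0.4], [-1.0, -0.5]]
nozzle [0.4231 0.0166 0.    ] deg 0.0
    [[0.4, 0.2], [0.1, -0.3], [-0.1, -0.4]]
ring [0.4052 0.2375 0.    ] deg 0.0
    [[0.3, -0.1], [-0.7, -0.7], [0.4, 0.2]]
keptn [ 0.6793 -0.0613  0.    ] deg 0.0
    [[0.0, -0.7], [0.2, 0.2]]
keptr [0.6654 0.1066 0.    ] deg 0.0
    [[-0.6, -0.5], [0.6, -0.3]]
```

```bash
python3 - <<'E'
from h import *
def cr(x,y): return (225+x/4,150+y/4)
def ct(x,y): return (190+x/4,135+y/4)
for z in (0,.01,.02,.028): print(z,[unp('side',cr(*p),z)[:2].round(3).tolist() for p in [(173,290),(287,371),(329,353)]])
# wireframe overlay
import itertools
im={}
for n,(x0,y0,x1,y1) in {'top':(190,135,355,225),'side':(245,170,345,260)}.items():
    k=4 if n=='top' else 7
    I=cv2.resize(cv2.imread(f'pics/{n}0.png')[y0:y1,x0:x1],None,fx=k,fy=k,interpolation=cv2.INTER_CUBIC)
    im[n]=(I,x0,y0,k)
    cv2.imwrite(f'pics/clip_{n}.png',I)
E
```

```text
0 [[0.542, 0.07], [0.548, -0.04], [0.581, -0.039]]
0.01 [[0.533, 0.057], [0.54, -0.05], [0.571, -0.05]]
0.02 [[0.525, 0.045], [0.531, -0.061], [0.562, -0.061]]
0.028 [[0.518, 0.035], [0.524, -0.07], [0.554, -0.069]]
```

View pics/clip_side.png

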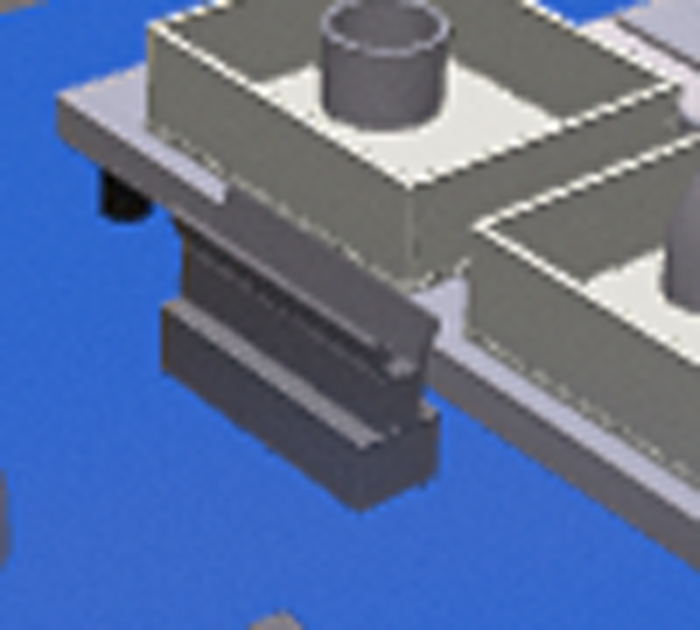

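```bash
cat > ov.py <<'E'
from h import *
import sys
def ov(q,tag,img0='0'):
    c,s=np.cos(q[2]),np.sin(q[2])
    def W(l): return [q[0]+c*l[0]-s*l[1],q[1]+s*l[0]+c*l[1],l[2]]
    for n,(x0,y0,x1,y1),k in [('top',(235,190,295,225),12),('side',(250,170,330,255),7)]:
        I=cv2.resize(cv2.imread(f'pics/{n}{img0}.png')[y0:y1,x0:x1],None,fx=k,fy=k,interpolation=cv2.INTER_CUBIC)
        def rec(hx,hy,z,col,xc=0):
            P=proj(n,[W((xc+a*hx,b*hy,z)) for a,b in [(1,1),(1,-1),(-1,-1),(-1,1)]])
            P=((P+0.5-[x0,y0])*k).astype(int)
            cv2.polylines(I,[P],True,col,1)
        rec(.018,.056,0,(0,255,255)); rec(.018,.056,.028,(0,255,0)); rec(.012,.048,.067,(0,0,255)); rec(.012,.056,.067,(0,0,255)); rec(.0048,.048,.05,(255,0,255))
        cv2.imwrite(f'pics/ov_{n}_{tag}.png',I)
ov([float(a) for a in sys.argv[1:4]],sys.argv[4])
E
python3 ov.py .5625 .016 .043 a
```

```text
(no output)
```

View pics/ov_top_a.png

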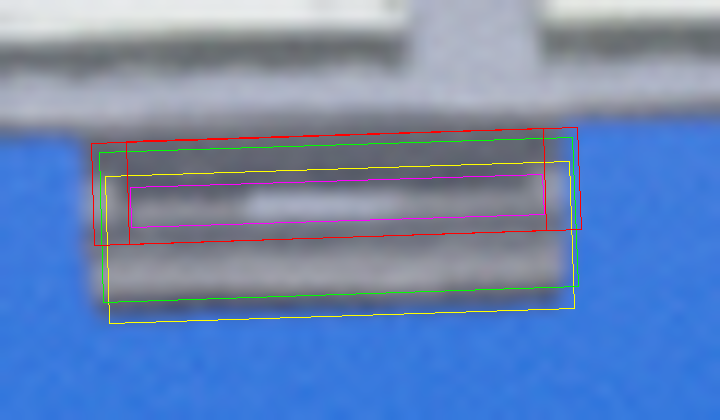

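View pics/ov_side_a.png

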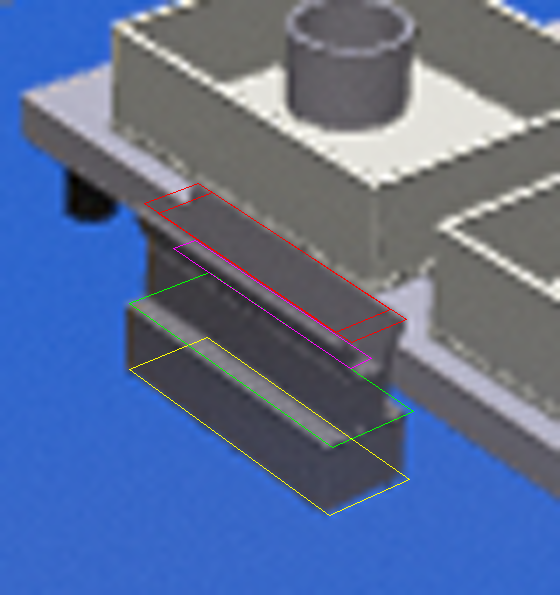

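```bash
sed -i 's/P+0.5-/P-/' ov.py; python3 ov.py .563 .018 .043 b
```

```text
(no output)
```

View pics/ov_top_b.png

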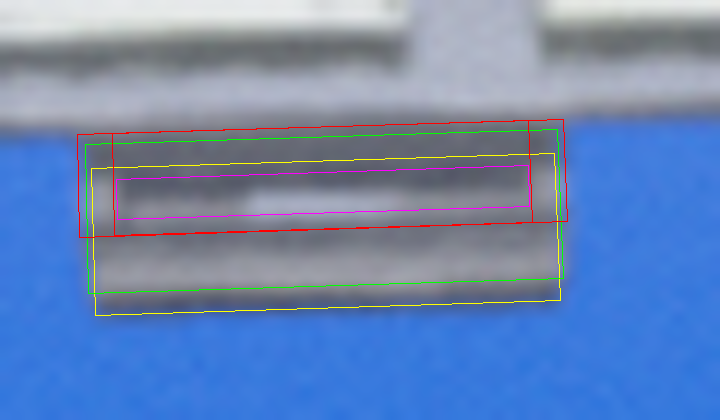

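View pics/ov_side_b.png

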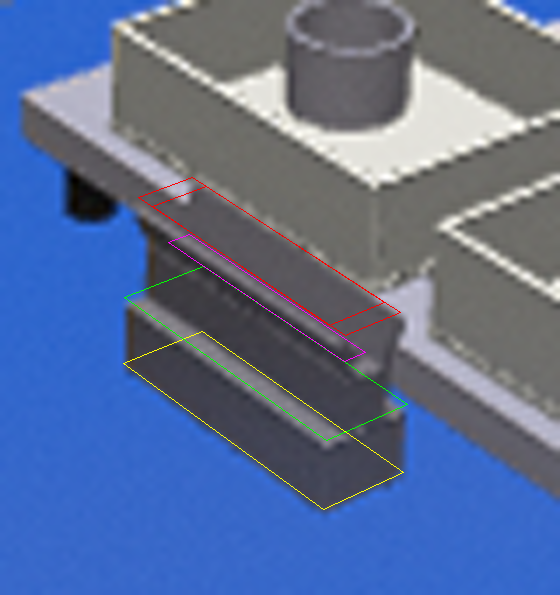

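```bash
cat >> h.py <<'E'
def go(x,y,z,jaw=None):
    """jaw: world angle (deg) of tool y axis, mod 180"""
    s=arm.observe(); r=R.from_quat(s['orientation']).as_matrix(); p=np.array(s['tcp_pos'])
    d=r.T@(np.array([x,y,z])-p)*1000
    sp=0
    if jaw is not None:
        cur=np.degrees(np.arctan2(r[1,1],r[0,1])); e=(jaw-cur+90)%180-90; sp=-e
    print('tcp',p.round(4),'jawang',np.degrees(np.arctan2(r[1,1],r[0,1])).round(1),'j6',s['joint_positions'][5].round(2),'q',s['joint_positions'].round(2),'t',round(s['clock'],2),'F',np.round(s['ft_force'],1),'gap',round(s['finger_gap'],3))
    print('toolz',r[:,2].round(3),'dp',d.round(1),'spin',round(sp,1))
E
python3 -c "
from h import *
go(.4231,.0166,.12,0); go(.4231,.0166,.004,0)"
```

```text
tcp [0.2293 0.6076 0.2135] jawang 69.3 j6 -0.08 q [ 1.13  0.12  1.65 -0.    1.37 -0.08] t 0.1 F [-0.1 -0.5 -0.6] gap 0.999
toolz [-0.001 -0.002 -1.   ] dp [-390.  -484.3   94.4] spin 69.3
tcp [0.2293 0.6076 0.2135] jawang 69.3 j6 -0.08 q [ 1.13  0.12  1.65 -0.    1.37 -0.08] t 0.1 F [-0.1 -0.5 -0.6] gap 0.999
toolz [-0.001 -0.002 -1.   ] dp [-390.  -484.1  210.4] spin 69.3
```

Emit:
send_rows([
  [-390, -484, 50],
  [-390, -484, 50],
  [-390, -484, 50],
  [-390, -484, 50],
  [-390, -484, 50],
  [-390, -484, 50],
  [-390, -484, 50],
  [-390, -484, 50],
  [-390, -484, 50],
  [-390, -484, 50],
], hand=[1, 1, 1, 1, 1, 1, 1, 1, 1, 1], spin=[69.3, 69.3, 69.3, 69.3, 69.3, 69.3, 69.3, 69.3, 69.3, 69.3])

```text
clock: 0.93
tcp_pos: [0.3586, 0.2116, 0.1806]
orientation: [0.709, 0.706, -0.001, 0.0]
ft_force: [0.8, 0.5, 0.7]
finger_gap: 1.002
```

```bash
python3 -c "
from h import *
go(.4231,.0166,.09,0); go(.4231,.0166,.004,0)"
```

```text
tcp [0.3586 0.2116 0.1806] jawang -0.2 j6 0.41 q [ 0.4  -0.41  2.18 -0.    1.37  0.41] t 0.93 F [0.8 0.5 0.7] gap 1.002
toolz [-0.001 -0.002 -1.   ] dp [-194.5   65.4   90.9] spin -0.2
tcp [0.3586 0.2116 0.1806] jawang -0.2 j6 0.41 q [ 0.4  -0.41  2.18 -0.    1.37  0.41] t 0.93 F [0.8 0.5 0.7] gap 1.002
toolz [-0.001 -0.002 -1.   ] dp [-194.4   65.4  176.9] spin -0.2
```

Emit:
send_rows([
  [-194.5, 65.4, 91],
  [-194.5, 65.4, 91],
  [-194.5, 65.4, 91],
  [-194.5, 65.4, 91],
  [-194.5, 65.4, 91],
  [-194.5, 65.4, 91],
  [-194.5, 65.4, 91],
  [-194.5, 65.4, 110],
  [-194.5, 65.4, 120],
  [-194.5, 65.4, 120],
], hand=[1, 1, 1, 1, 1, 1, 1, 1, 1, 1], spin=[0, 0, 0, 0, 0, 0, 0, 0, 0, 0])

```text
clock: 1.77
tcp_pos: [0.4208, 0.0174, 0.0585]
orientation: [0.708, 0.706, -0.002, -0.002]
ft_force: [-0.3, 0.3, 0.1]
finger_gap: 1.0
```

```bash
python3 -c "
from h import *
go(.4231,.0166,.004,0)
cv2.imwrite('pics/side1.png',arm.snapshot('side')[:,:,::-1]);cv2.imwrite('pics/top1.png',arm.snapshot('top')[:,:,::-1])
crop('pics/side1.png',170,150,330,270,4,'pics/c1.png')
crop('pics/top1.png',200,200,320,300,5,'pics/c1t.png')
"
```

```text
tcp [0.4208 0.0174 0.0585] jawang -0.2 j6 -0.08 q [-0.09 -0.25  2.28 -0.    1.11 -0.08] t 1.77 F [-0.3  0.3  0.1] gap 1.0
toolz [-0.006 -0.001 -1.   ] dp [-0.7  2.6 54.5] spin -0.2
```

View pics/c1.png

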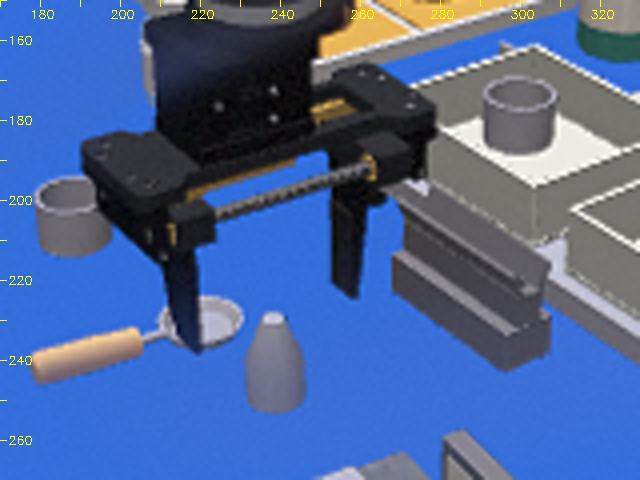

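View pics/c1t.png

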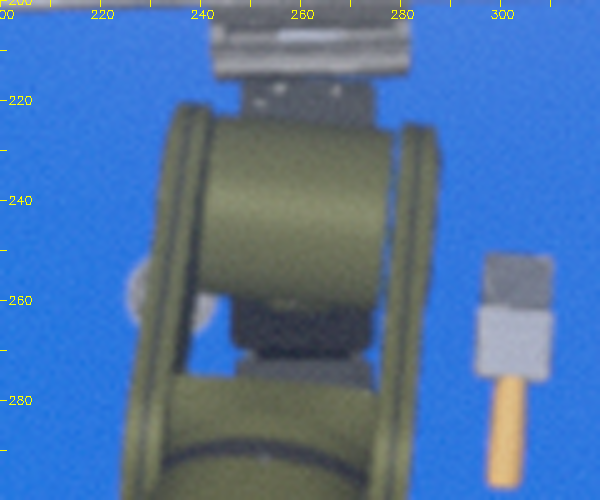

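Side view: both fingertips, about (219,237) and (258,224), straddle the nozzle at (238,229–252). I'll descend and grip.

```bash
python3 -c "
from h import *
print(proj('side',arm.observe()['tcp_pos']))"
```

```text
[[237.63603901 226.80877478]]
```

Emit:
send_rows([
  [-0.7, 2.6, 20],
  [-0.7, 2.6, 40],
  [-0.7, 2.6, 54],
  [-0.7, 2.6, 54.5],
  [-0.7, 2.6, 54.5],
  [-0.7, 2.6, 54.5],
  [-0.7, 2.6, 54.5],
  [-0.7, 2.6, 54.5],
  [-0.7, 2.6, 54.5],
  [-0.7, 2.6, 54.5],
], hand=[1, 1, 1, 1, 1, -1, -1, -1, -1, -1], spin=[0, 0, 0, 0, 0, 0, 0, 0, 0, 0])

```text
clock: 2.7
tcp_pos: [0.4256, 0.0165, 0.0068]
orientation: [0.708, 0.706, -0.001, 0.0]
ft_force: [0.1, 0.1, 0.3]
finger_gap: 0.708
```

Emit:
send_rows([
  [0, -2, 2],
  [0, -2, 2],
  [0, -2, 2],
  [0, -2, 2],
  [0, -2, 2],
  [0, -2, 2],
  [0, -2, 2],
], hand=[-1, -1, -1, -1, -1, -1, -1], spin=[0, 0, 0, 0, 0, 0, 0])

```text
clock: 3.28
tcp_pos: [0.4235, 0.0166, 0.0048]
orientation: [0.708, 0.706, -0.001, 0.0]
ft_force: [-0.1, 0.1, -0.6]
finger_gap: 0.348
```

```bash
python3 -c "
from h import *
go(.4231,.0166,.004,0)"
```

```text
tcp [0.4235 0.0166 0.0048] jawang -0.2 j6 -0.08 q [-0.09 -0.15  2.3  -0.    0.99 -0.08] t 3.28 F [-0.1  0.1 -0.6] gap 0.348
toolz [-0.001 -0.002 -1.   ] dp [ 0.  -0.4  0.8] spin -0.2
```

Emit:
send_rows([
  [0, 0, -20],
  [0, 0, -50],
  [0, 0, -90],
  [0, 0, -130],
  [-40, 60, -150],
  [-80, 100, -150],
  [-120, 140, -150],
  [-157, 180, -150],
  [-157, 220, -150],
  [-157, 233.5, -150],
], hand=[-1, -1, -1, -1, -1, -1, -1, -1, -1, -1], spin=[0, 0, 0, 0, -1, -2, -2.5, -2.5, -2.5, -2.5])

```text
clock: 4.12
tcp_pos: [0.6247, -0.1285, 0.154]
orientation: [0.693, 0.721, -0.001, 0.0]
ft_force: [0.2, 0.3, -0.5]
finger_gap: 0.344
```

```bash
python3 -c "
from h import *
go(.657,-.14,.075,2.4)
go(.657,-.14,.061,2.4)
cv2.imwrite('pics/side2.png',arm.snapshot('side')[:,:,::-1])"
```

```text
tcp [ 0.6247 -0.1285  0.154 ] jawang 2.2 j6 -0.32 q [-0.29  0.14  1.73 -0.    1.27 -0.32] t 4.12 F [ 0.2  0.3 -0.5] gap 0.344
toolz [-0.001 -0.002 -1.   ] dp [-12.6  31.9  79. ] spin -0.2
tcp [ 0.6247 -0.1285  0.154 ] jawang 2.2 j6 -0.32 q [-0.29  0.14  1.73 -0.    1.27 -0.32] t 4.12 F [ 0.2  0.3 -0.5] gap 0.344
toolz [-0.001 -0.002 -1.   ] dp [-12.6  31.9  93. ] spin -0.2
```

View pics/side2.png

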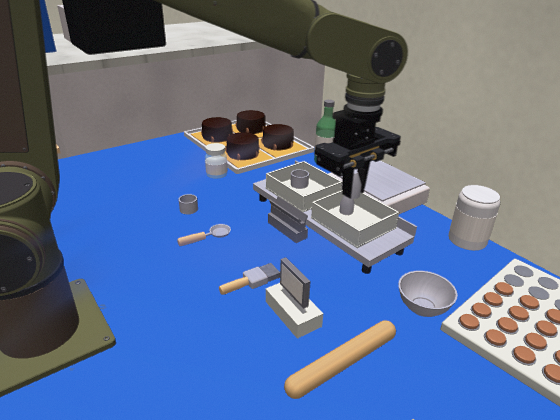

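The nozzle is held at about (356,185), over the right bin. I'll lower it.

Emit:
send_rows([
  [-12.6, 32, 0],
  [-12.6, 32, 5],
  [-12.6, 32, 35],
  [-12.6, 32, 65],
  [-12.6, 32, 80],
  [-12.6, 32, 86],
  [-12.6, 32, 90],
  [-12.6, 32, 92],
  [-12.6, 32, 92],
  [-12.6, 32, 92],
], hand=[-1, -1, -1, -1, -1, -1, -1, -1, -1, -1], spin=[0, 0, 0, 0, 0, 0, 0, 0, 0, 0])

```text
clock: 5.0
tcp_pos: [0.6644, -0.1431, 0.062]
orientation: [0.694, 0.72, 0.0, 0.003]
ft_force: [-0.2, 0.7, -0.2]
finger_gap: 0.349
```

```bash
python3 -c "
from h import *
go(.657,-.14,.0585,2.4)"
```

```text
tcp [ 0.6644 -0.1431  0.062 ] jawang 2.2 j6 -0.33 q [-0.29  0.31  1.7  -0.    1.12 -0.33] t 5.0 F [-0.2  0.7 -0.2] gap 0.349
toolz [ 0.005 -0.004 -1.   ] dp [ 3.4 -7.3  3.5] spin -0.2
```

Emit:
send_rows([
  [2, -5, 0],
  [2, -5, 2],
  [2, -5, 3],
  [2, -5, 3],
  [2, -5, 3],
  [2, -5, 3],
  [2, -5, 3],
  [2, -5, 3],
  [2, -5, 3],
], hand=[-1, -1, -1, -1, 0.1, 0.1, 0.1, 0.1, 0.1], spin=[0, 0, 0, 0, 0, 0, 0, 0, 0])

```text
clock: 5.75
tcp_pos: [0.6594, -0.1414, 0.0591]
orientation: [0.694, 0.72, 0.0, 0.003]
ft_force: [0.1, -0.1, 1.1]
finger_gap: 0.544
```

```bash
python3 -c "
from h import *
go(.4052,.2375,.09,0)"
```

```text
tcp [ 0.6594 -0.1414  0.0591] jawang 2.2 j6 -0.33 q [-0.29  0.31  1.71 -0.    1.12 -0.33] t 5.75 F [ 0.1 -0.1  1.1] gap 0.544
toolz [ 0.005 -0.004 -1.   ] dp [ 388.1 -239.6  -33.8] spin 2.2
```

Emit:
send_rows([
  [0, 0, -25],
  [0, 0, -60],
  [0, 0, -95],
  [30, -20, -110],
  [388, -239.6, -110],
  [388, -239.6, -110],
  [388, -239.6, -110],
  [388, -239.6, -110],
  [388, -239.6, -110],
  [388, -239.6, -110],
], hand=[0.1, 0.1, 0.1, 1, 1, 1, 1, 1, 1, 1], spin=[0, 0, 0, 0, 0, 0, 0, 0, 0, 0])

```text
clock: 6.58
tcp_pos: [0.4978, 0.0976, 0.1674]
orientation: [0.694, 0.72, 0.001, 0.003]
ft_force: [1.1, 1.0, 0.7]
finger_gap: 0.971
```

```bash
python3 -c "
from h import *
go(.4052,.2375,.07,2.4)
cv2.imwrite('pics/side3.png',arm.snapshot('side')[:,:,::-1]);crop('pics/side3.png',160,140,420,270,3,'pics/c3.png')"
```

```text
tcp [0.4978 0.0976 0.1674] jawang 2.1 j6 0.05 q [ 0.09 -0.17  2.02 -0.    1.29  0.05] t 6.58 F [1.1 1.  0.7] gap 0.971
toolz [ 0.006 -0.004 -1.   ] dp [143.6 -87.8  96.4] spin -0.3
```

View pics/c3.png

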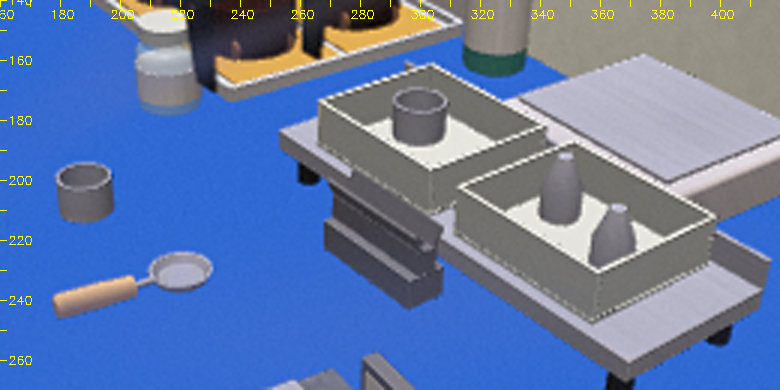

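Both nozzles now stand in the right bin: the kept one at (348,192) and the placed one at (366,215), upright. Next is the ring.

Emit:
send_rows([
  [143.6, -87.8, 30],
  [143.6, -87.8, 50],
  [143.6, -87.8, 70],
  [143.6, -87.8, 90],
  [143.6, -87.8, 106],
  [143.6, -87.8, 106],
  [143.6, -87.8, 106],
  [143.6, -87.8, 106],
], hand=[1, 1, 1, 1, 1, 1, 1, 1], spin=[0, 0, 0, 0, 0, 0, 0, 0])

```text
clock: 7.3
tcp_pos: [0.4013, 0.2425, 0.0615]
orientation: [0.692, 0.722, 0.001, 0.001]
ft_force: [0.3, -0.6, 0.5]
finger_gap: 0.997
```

```bash
python3 -c "
from h import *
go(.4052,.2375,.006,2.4)
print(proj('side',[.4052,.2375,.06]))
cv2.imwrite('pics/side4.png',arm.snapshot('side')[:,:,::-1]);crop('pics/side4.png',140,140,270,240,5,'pics/c4.png')"
```

```text
tcp [0.4013 0.2425 0.0615] jawang 2.4 j6 0.39 q [ 0.43 -0.14  2.18 -0.    1.09  0.39] t 7.3 F [ 0.3 -0.6  0.5] gap 0.997
toolz [ 0.003  0.    -1.   ] dp [-5.1  3.5 55.5] spin 0.0
[[186.90176701 189.43071923]]
```

View pics/c4.png

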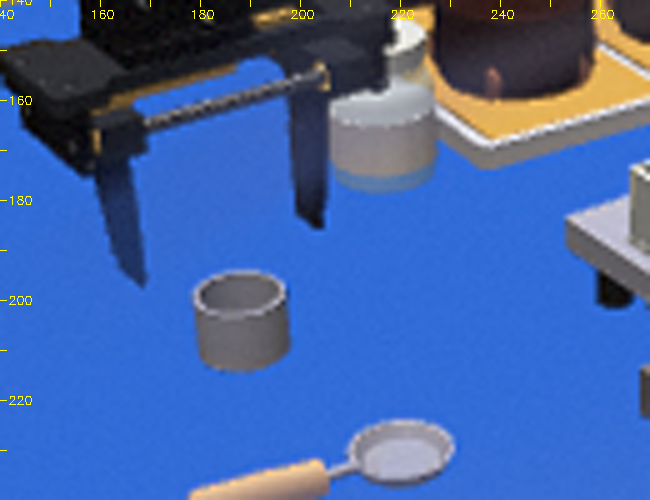

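Fingertips are at about (168,197) and (204,185), straddling the ring at (188,203). The jar is clear behind.

Emit:
send_rows([
  [-5, 3.5, 8],
  [-5, 3.5, 28],
  [-5, 3.5, 45],
  [-5, 3.5, 55],
  [-5, 3.5, 55.5],
  [-5, 3.5, 55.5],
  [-5, 3.5, 55.5],
  [-5, 3.5, 55.5],
  [-5, 3.5, 55.5],
  [-5, 3.5, 55.5],
], hand=[1, 1, 1, 1, 1, 1, -1, -1, -1, -1], spin=[0, 0, 0, 0, 0, 0, 0, 0, 0, 0])

```text
clock: 8.18
tcp_pos: [0.407, 0.238, 0.0079]
orientation: [0.692, 0.722, 0.003, 0.002]
ft_force: [0.1, 0.1, 0.5]
finger_gap: 0.777
```

Emit:
send_rows([
  [0, 0, 0],
  [0, 0, 0],
  [0, 0, 0],
  [0, 0, 0],
  [0, 0, 0],
  [0, 0, 0],
], hand=[-1, -1, -1, -1, -1, -1], spin=[0, 0, 0, 0, 0, 0])

```text
clock: 8.68
tcp_pos: [0.407, 0.2381, 0.0079]
orientation: [0.692, 0.722, 0.003, 0.002]
ft_force: [-0.2, 0.6, -0.2]
finger_gap: 0.495
```

```bash
python3 -c "
from h import *
go(.657,.038,.16,2.4)"
```

```text
tcp [0.407  0.2381 0.0079] jawang 2.4 j6 0.38 q [ 0.42 -0.04  2.2  -0.    0.98  0.38] t 8.68 F [-0.2  0.6 -0.2] gap 0.495
toolz [ 0.006  0.002 -1.   ] dp [-210.   242.5 -150.8] spin -0.0
```

Emit:
send_rows([
  [0, 0, -20],
  [0, 0, -50],
  [0, 0, -90],
  [0, 0, -125],
  [-40, 30, -150],
  [-80, 60, -150],
  [-120, 90, -150],
  [-160, 120, -150],
  [-200, 160, -150],
  [-210, 200, -150],
], hand=[-1, -1, -1, -1, -1, -1, -1, -1, -1, -1], spin=[0, 0, 0, 0, 0, 0, 0, 0, 0, 0])

```text
clock: 9.52
tcp_pos: [0.5735, 0.0584, 0.1583]
orientation: [0.693, 0.721, 0.002, 0.002]
ft_force: [0.9, 0.8, 0.5]
finger_gap: 0.497
```

```bash
python3 -c "
from h import *
go(.657,.038,.16,2.4)
go(.657,.038,.063,2.4)"
```

```text
tcp [0.5735 0.0584 0.1583] jawang 2.3 j6 -0.03 q [ 0.01  0.    1.88  0.    1.26 -0.03] t 9.52 F [0.9 0.8 0.5] gap 0.497
toolz [ 0.005  0.001 -1.   ] dp [-23.7  82.6  -1.3] spin -0.1
tcp [0.5735 0.0584 0.1583] jawang 2.3 j6 -0.03 q [ 0.01  0.    1.88  0.    1.26 -0.03] t 9.52 F [0.9 0.8 0.5] gap 0.497
toolz [ 0.005  0.001 -1.   ] dp [-23.8  82.1  95.7] spin -0.1
```

Emit:
send_rows([
  [-23.7, 35, 0],
  [-23.7, 65, 0],
  [-23.7, 80, 0],
  [-23.7, 82, 10],
  [-23.7, 82, 40],
  [-23.7, 82, 65],
  [-23.7, 82, 80],
  [-23.7, 82, 90],
  [-23.7, 82, 94],
  [-23.7, 82, 95],
], hand=[-1, -1, -1, -1, -1, -1, -1, -1, -1, -1], spin=[0, 0, 0, 0, 0, 0, 0, 0, 0, 0])

```text
clock: 10.35
tcp_pos: [0.6563, 0.0383, 0.0632]
orientation: [0.693, 0.721, 0.002, 0.001]
ft_force: [-0.4, 0.6, -0.3]
finger_gap: 0.495
```

```bash
python3 -c "
from h import *
go(.657,.038,.062,2.4)"
```

```text
tcp [0.6563 0.0383 0.0632] jawang 2.3 j6 -0.06 q [-0.02  0.27  1.75  0.    1.12 -0.06] t 10.35 F [-0.4  0.6 -0.3] gap 0.495
toolz [ 0.004  0.001 -1.   ] dp [-0.4  0.7  1.2] spin -0.1
```

Emit:
send_rows([
  [0, 0, 1],
  [0, 0, 1.5],
  [0, 0, 1.5],
  [0, 0, 1.5],
  [0, 0, 1.5],
  [0, 0, 1.5],
  [0, 0, 1.5],
  [0, 0, 0],
  [0, 0, -4],
], hand=[-1, -1, -1, 0.4, 0.4, 0.4, 0.4, 0.4, 0.4], spin=[0, 0, 0, 0, 0, 0, 0, 0, 0])

```text
clock: 11.1
tcp_pos: [0.6558, 0.0383, 0.0666]
orientation: [0.693, 0.721, 0.002, 0.001]
ft_force: [-0.2, -0.1, -0.3]
finger_gap: 0.696
```

```bash
python3 -c "
from h import *
go(.4,-.22,.16,-4)"
```

```text
tcp [0.6558 0.0383 0.0666] jawang 2.3 j6 -0.06 q [-0.02  0.26  1.75  0.    1.12 -0.06] t 11.1 F [-0.2 -0.1 -0.3] gap 0.696
toolz [ 0.003  0.001 -1.   ] dp [-247.7 -265.7  -94.5] spin 6.3
```

Emit:
send_rows([
  [0, 0, -25],
  [0, 0, -60],
  [0, 0, -95],
  [-20, -20, -120],
  [-247.7, -265.7, -120],
  [-247.7, -265.7, -120],
  [-247.7, -265.7, -120],
  [-247.7, -265.7, -120],
  [-247.7, -265.7, -120],
  [-247.7, -265.7, -120],
], hand=[0.4, 0.4, 0.4, 1, 1, 1, 1, 1, 1, 1], spin=[0, 0, 0, 0, 6, 6, 6, 6, 6, 6])

```text
clock: 11.93
tcp_pos: [0.4584, -0.1607, 0.1863]
orientation: [0.729, 0.684, 0.002, 0.001]
ft_force: [1.8, -0.9, 0.4]
finger_gap: 0.997
```

```bash
python3 -c "
from h import *
go(.4,-.22,.14,-4)
cv2.imwrite('pics/side5.png',arm.snapshot('side')[:,:,::-1]);cv2.imwrite('pics/top5.png',arm.snapshot('top')[:,:,::-1]);crop('pics/side5.png',160,140,420,340,3,'pics/c5.png')"
```

```text
tcp [ 0.4584 -0.1607  0.1863] jawang -3.7 j6 -0.39 q [-0.45 -0.23  2.04  0.    1.33 -0.39] t 11.93 F [ 1.8 -0.9  0.4] gap 0.997
toolz [ 0.004  0.001 -1.   ] dp [-63.  -54.7  46. ] spin 0.3
```

View pics/c5.png

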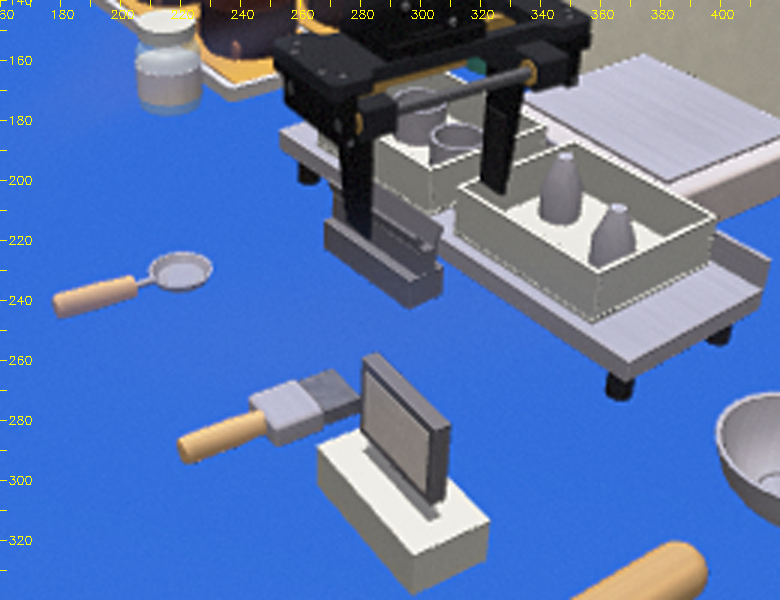

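Both rings are in the left bin, at (299,178) and (312,187). Now for the holder.

Emit:
send_rows([
  [-63, -54.7, 0],
  [-63, -54.7, 10],
  [-63, -54.7, 30],
  [-63, -54.7, 45],
  [-63, -54.7, 45],
  [-63, -54.7, 45],
  [-63, -54.7, 45],
  [-63, -54.7, 45],
], hand=[1, 1, 1, 1, 1, 1, 1, 1], spin=[0, 0, 0, 0, 0, 0, 0, 0])

```text
clock: 12.7
tcp_pos: [0.3992, -0.2219, 0.1425]
orientation: [0.731, 0.682, 0.001, 0.002]
ft_force: [0.0, -0.1, -0.0]
finger_gap: 1.0
```

```bash
python3 -c "
from h import *
go(.4,-.22,.064,-3.7)
print(proj('side',[arm.observe()['tcp_pos'],[.4,-.22,.108]]))
cv2.imwrite('pics/side6.png',arm.snapshot('side')[:,:,::-1]);crop('pics/side6.png',200,180,360,340,4,'pics/c6.png')"
```

```text
tcp [ 0.3992 -0.2219  0.1425] jawang -4.0 j6 -0.56 q [-0.63 -0.27  2.14  0.    1.26 -0.56] t 12.7 F [ 0.  -0.1 -0. ] gap 1.0
toolz [ 0.005 -0.002 -1.   ] dp [ 2.1  0.2 78.5] spin -0.3
[[296.07906283 255.02893526]
 [294.99983635 269.74497793]]
```

View pics/c6.png

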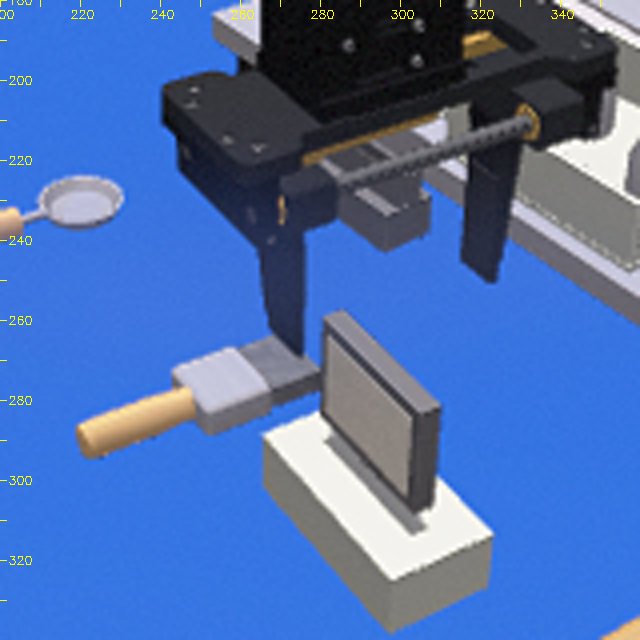

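Fingers at about (274,268) and (322,250) straddle the plate, whose top centre is near (295,270). I'll descend and grip.

Emit:
send_rows([
  [2, 0, 15],
  [2, 0, 40],
  [2, 0, 60],
  [2, 0, 74],
  [2, 0, 78],
  [2, 0, 78],
  [2, 0, 78],
  [2, 0, 78],
  [2, 0, 78],
  [2, 0, 78],
], hand=[1, 1, 1, 1, 1, 1, -1, -1, -1, -1], spin=[0, 0, 0, 0, 0, 0, 0, 0, 0, 0])

```text
clock: 13.58
tcp_pos: [0.4004, -0.2206, 0.0656]
orientation: [0.731, 0.682, 0.001, 0.003]
ft_force: [-0.3, 0.5, 0.3]
finger_gap: 0.775
```

Emit:
send_rows([
  [0, 0, 0],
  [0, 0, 0],
  [0, 0, 0],
  [0, 0, 0],
  [0, 0, 0],
  [0, 0, 0],
  [0, 0, 0],
  [0, 0, 0],
  [0, 0, 0],
  [0, 0, 0],
], hand=[-1, -1, -1, -1, -1, -1, -1, -1, -1, -1], spin=[0, 0, 0, 0, 0, 0, 0, 0, 0, 0])

```text
clock: 14.42
tcp_pos: [0.4004, -0.2206, 0.0656]
orientation: [0.731, 0.682, 0.001, 0.003]
ft_force: [0.5, -0.4, -0.2]
finger_gap: 0.123
```

```bash
python3 -c "
from h import *
go(.563,.0172,.16,2.5)"
```

```text
tcp [ 0.4004 -0.2206  0.0656] jawang -4.0 j6 -0.55 q [-0.62 -0.17  2.21  0.    1.1  -0.55] t 14.42 F [ 0.5 -0.4 -0.2] gap 0.123
toolz [ 0.007 -0.003 -1.   ] dp [248.3 146.4 -94. ] spin -6.5
```

Emit:
send_rows([
  [0, 0, -5],
  [0, 0, -15],
  [0, 0, -30],
  [0, 0, -50],
  [0, 0, -75],
  [0, 0, -94],
  [0, 0, -94],
  [20, 15, -94],
  [50, 35, -94],
  [80, 55, -94],
], hand=[-1, -1, -1, -1, -1, -1, -1, -1, -1, -1], spin=[0, 0, 0, 0, 0, 0, 0, -2, -4, -6])

```text
clock: 15.25
tcp_pos: [0.4601, -0.1437, 0.1595]
orientation: [0.695, 0.719, 0.001, 0.003]
ft_force: [0.6, -0.5, -0.7]
finger_gap: 0.124
```

```bash
python3 -c "
from h import *
go(.563,.0172,.16,2.5)
cv2.imwrite('pics/side7.png',arm.snapshot('side')[:,:,::-1])"
```

```text
tcp [ 0.4601 -0.1437  0.1595] jawang 2.0 j6 -0.45 q [-0.41 -0.22  2.08 -0.    1.28 -0.45] t 15.25 F [ 0.6 -0.5 -0.7] gap 0.124
toolz [ 0.006 -0.003 -1.   ] dp [157.3 108.4  -0.3] spin -0.5
```

View pics/side7.png

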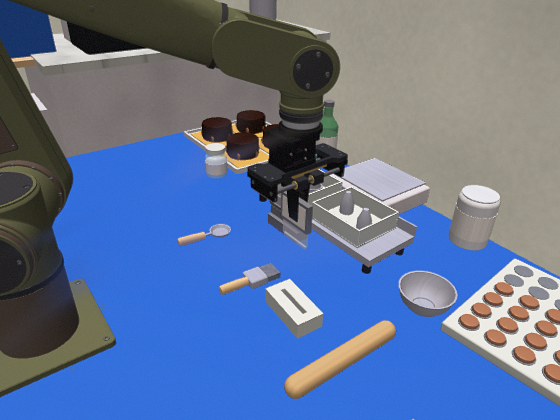

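The holder is lifted clear of the stand, with its clear tongue visible near (297,235). I'll move it over the clip.

Emit:
send_rows([
  [30, 20, 0],
  [65, 45, 0],
  [100, 70, 0],
  [135, 95, 0],
  [150, 104, 0],
  [156, 108, 0],
  [157, 108.4, 0],
  [157, 108.4, 0],
  [157, 108.4, 0],
  [157, 108.4, 0],
], hand=[-1, -1, -1, -1, -1, -1, -1, -1, -1, -1], spin=[-0.5, -0.5, -0.5, -0.5, -0.5, -0.5, -0.5, -0.5, -0.5, -0.5])

```text
clock: 16.13
tcp_pos: [0.5644, 0.021, 0.1604]
orientation: [0.69, 0.724, 0.003, 0.003]
ft_force: [-0.7, -0.5, -0.6]
finger_gap: 0.126
```

```bash
python3 -c "
from h import *
go(.563,.0172,.13,2.5)
for n in ('side','top'): cv2.imwrite('pics/%s8.png'%n,arm.snapshot(n)[:,:,::-1])
crop('pics/side8.png',215,130,365,260,5,'pics/c8.png')
crop('pics/top8.png',200,150,330,240,6,'pics/c8t.png')"
```

```text
tcp [0.5644 0.021  0.1604] jawang 2.7 j6 -0.11 q [-0.06 -0.03  1.9   0.    1.26 -0.11] t 16.13 F [-0.7 -0.5 -0.6] gap 0.126
toolz [ 0.008  0.001 -1.   ] dp [-3.8 -1.8 30.4] spin 0.2
```

View pics/c8.png

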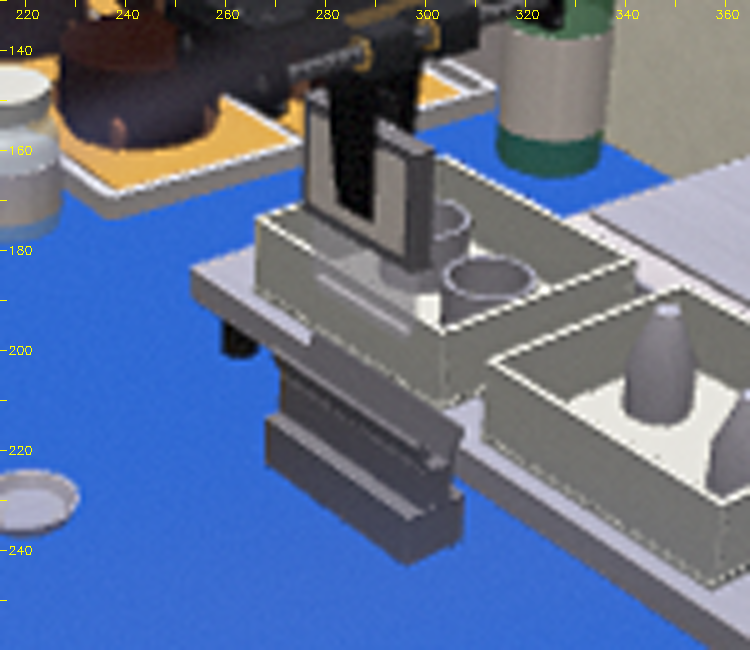

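View pics/c8t.png

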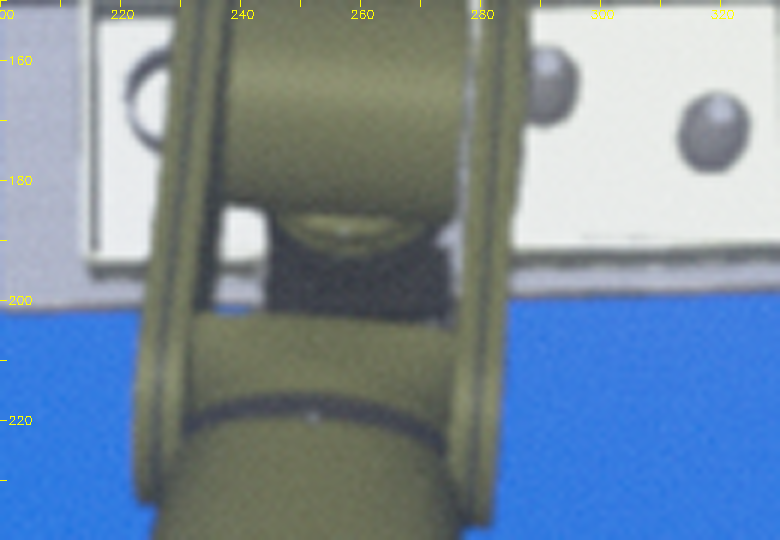

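```bash
python3 - <<'E'
from h import *
c=lambda x,y:(215+x/5,130+y/5)
a=unp('side',c(318,276),.103);b=unp('side',c(409,332),.103);print('tip',a,b,(a+b)/2,np.linalg.norm(a-b))
# pocket bottom front corner(-x,-y) and top
for z,p in [(.143,(405,265)),(.143,(303,205)),(.203,(305,100)),(.203,(409,155)),(.203,(435,145)),(.143,(432,262))]: print(z,p,unp('side',c(*p),z)[:2].round(4))
E
```

```text
tip [0.56634433 0.06224137 0.103     ] [ 0.56973551 -0.00541514  0.103     ] [0.56803992 0.02841312 0.103     ] 0.0677414435543945
0.143 (405, 265) [ 0.5613 -0.0107]
0.143 (303, 205) [0.5577 0.0637]
0.203 (305, 100) [0.5497 0.0524]
0.203 (409, 155) [ 0.5538 -0.0195]
0.203 (435, 145) [ 0.5695 -0.0177]
0.143 (432, 262) [ 0.5733 -0.0152]
```

```bash
cat > hp.py <<'E'
from h import *
def hfit(obs,x0,fixz=None,sig_z=None):
    def f(q):
        M=R.from_euler('ZYX',[q[3],q[4],q[5]]).as_matrix()
        L=np.array([o[0] for o in obs]); P=L@M.T+q[:3]
        e=(proj('side',P)-np.array([o[1] for o in obs])).ravel()
        if sig_z: e=np.r_[e,(q[2]-fixz)/sig_z]
        return e
    r=least_squares(f,x0); J=r.jac; cov=np.linalg.pinv(J.T@J)*.25
    return r.x,r.fun,np.sqrt(np.diag(cov))
E
python3 - <<'E'
from hp import *
c=lambda x,y:(215+x/5,130+y/5)
obs=[((0,.033,0),c(318,276)),((0,-.033,0),c(409,332)),((-.006,-.04,.04),c(405,265)),((-.006,.04,.04),c(303,205)),((-.006,.04,.1),c(305,100)),((-.006,-.04,.1),c(409,155)),((.006,-.04,.1),c(435,145)),((.006,-.04,.04),c(432,262))]
for s in (None,.002):
    x,e,sd=hfit(obs,[.564,.02,.103,.04,0,0],.103,s); print(x[:3].round(4),np.degrees(x[3:]).round(2));print(e.round(1));print(sd[:3].round(4),np.degrees(sd[3:]).round(1))
print(proj('side',arm.observe()['tcp_pos']))
E
```

```text
[0.5986 0.0679 0.0753] [ 3.81 -1.28  0.43]
[ 0.6  0.4 -0.5 -0.4  0.8  0.5  0.   0.3 -0.3 -0.7  0.8 -0.1 -0.6  0.4
 -0.8 -0.4]
[0.0066 0.0088 0.0057] [1.  0.9 0.6]
[0.5683 0.0272 0.102 ] [ 2.16 -2.93  1.02]
[ 0.7  0.4  0.   0.7  1.   1.3 -0.3 -0.3 -1.  -2.2  0.5 -0.4 -0.5 -0.
 -0.4  0.2 -0.5]
[0.0015 0.0018 0.001 ] [0.8 0.8 0.6]
[[288.95313224 170.302146  ]]
```

Emit:
send_rows([
  [-3.8, -1.8, 5],
  [-3.8, -1.8, 12],
  [-3.8, -1.8, 20],
  [-3.8, -1.8, 26],
  [-3.8, -1.8, 29],
  [-3.8, -1.8, 29],
  [-3.8, -1.8, 29],
  [-3.8, -1.8, 29],
], hand=[-1, -1, -1, -1, -1, -1, -1, -1], spin=[0, 0, 0, 0, 0, 0, 0, 0])

```text
clock: 16.9
tcp_pos: [0.5635, 0.0174, 0.1319]
orientation: [0.69, 0.724, 0.003, 0.003]
ft_force: [0.1, 0.4, -0.3]
finger_gap: 0.121
```

```bash
cat > ovh.py <<'E'
from h import *
import sys
def draw(src,out,clip=(.563,.0172,.043),off=.0576,x0=235,y0=140,x1=335,y1=260,k=6,hx=0,hy=0):
    s=arm.observe(); t=np.array(s['tcp_pos']); r=R.from_quat(s['orientation']).as_matrix()
    I=cv2.resize(cv2.imread(src)[y0:y1,x0:x1],None,fx=k,fy=k,interpolation=cv2.INTER_CUBIC); J=I.copy()
    # holder axes: x=tool y, z=-tool z
    ax=np.c_[r[:,1],-r[:,0] if r[1,0]<0 else r[:,0],-r[:,2]]
    o=t-ax[:,2]*off
    def pl(P,col): cv2.polylines(I,[((proj('side',P)-[x0,y0])*k).astype(int)],True,col,1)
    def H(a,b,z): return [o+ax@np.array([i*a+hx,j*b+hy,z]) for i,j in [(1,1),(1,-1),(-1,-1),(-1,1)]]
    pl(H(.002,.033,0),(0,255,255)); pl(H(.006,.04,.04),(0,255,0)); pl(H(.006,.04,.1),(0,255,0))
    c,sn=np.cos(clip[2]),np.sin(clip[2])
    def C(a,b,z): return [[clip[0]+c*i*a-sn*j*b,clip[1]+sn*i*a+c*j*b,z] for i,j in [(1,1),(1,-1),(-1,-1),(-1,1)]]
    pl(C(.018,.056,0),(255,0,255)); pl(C(.012,.056,.067),(0,0,255))
    cv2.imwrite(out,np.hstack([J,I])[:600] if 2*(x1-x0)*k<=800 else I)
E
python3 -c "
from ovh import *
go(.563,.0172,.09,2.5)
cv2.imwrite('pics/side9.png',arm.snapshot('side')[:,:,::-1])
draw('pics/side9.png','pics/o9.png',y1=240)
crop('pics/side9.png',245,150,325,250,6,'pics/c9.png')
"
```

```text
tcp [0.5635 0.0174 0.1319] jawang 2.7 j6 -0.11 q [-0.07 -0.    1.93  0.    1.21 -0.11] t 16.9 F [ 0.1  0.4 -0.3] gap 0.121
toolz [ 0.009  0.001 -1.   ] dp [-0.2 -0.9 41.9] spin 0.2
```

View pics/o9.png

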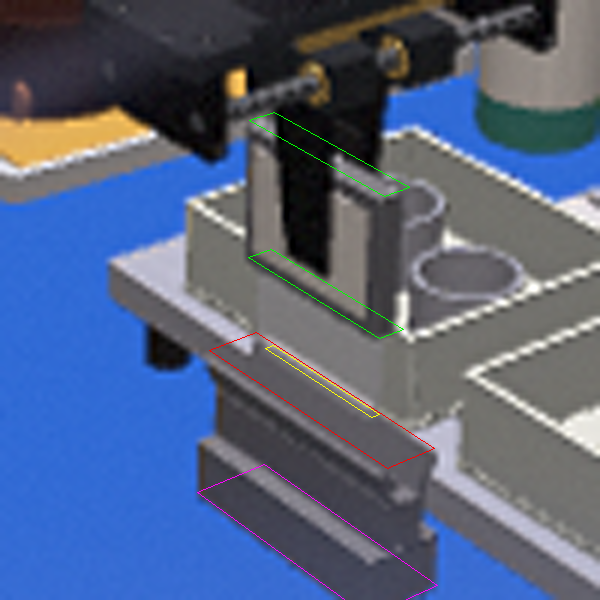

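View pics/c9.png

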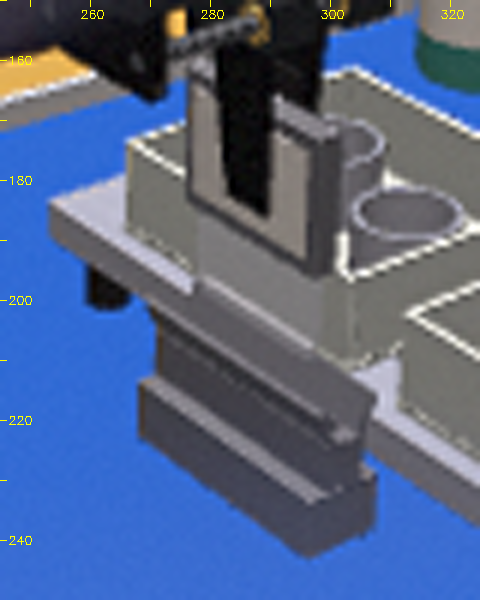

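Side view: the pocket corners match the model projected from the TCP to about 1 px. The bright line across the tongue is its shoulder, 6 mm above the tip, so the tip sits just above the mouth and within it. I'll descend in stages and watch the forces.

Emit:
send_rows([
  [0, -0.6, 3],
  [0, -0.6, 7],
  [0, -0.6, 11],
  [0, -0.6, 15],
  [0, -0.6, 18],
  [0, -0.6, 20],
  [0, -0.6, 20],
  [0, -0.6, 20],
], hand=[-1, -1, -1, -1, -1, -1, -1, -1], spin=[0, 0, 0, 0, 0, 0, 0, 0])

```text
clock: 17.62
tcp_pos: [0.5631, 0.0174, 0.1119]
orientation: [0.69, 0.724, 0.003, 0.003]
ft_force: [0.2, -0.0, -0.2]
finger_gap: 0.125
```

```bash
python3 -c "
from ovh import *
go(.563,.0172,.1,2.5)
print(arm.observe()['ft_torque'].round(2))
cv2.imwrite('pics/side10.png',arm.snapshot('side')[:,:,::-1])
draw('pics/side10.png','pics/o10.png',y1=240)
"
```

```text
tcp [0.5631 0.0174 0.1119] jawang 2.7 j6 -0.11 q [-0.07  0.02  1.94  0.    1.17 -0.11] t 17.62 F [ 0.2 -0.  -0.2] gap 0.125
toolz [ 0.009  0.001 -1.   ] dp [-0.2 -0.2 11.9] spin 0.2
[-0.1   0.09 -0.02]
```

View pics/o10.png

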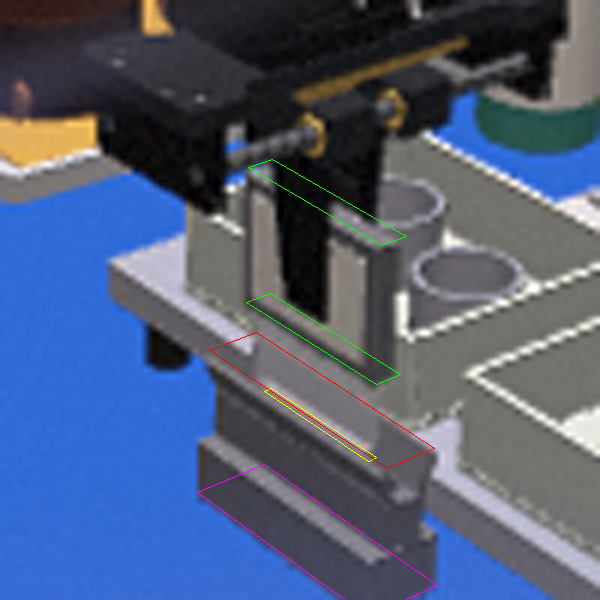

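The tongue is now inside the mouth, in front of the back flare and behind the lip, with no contact force. Continuing down.

Emit:
send_rows([
  [0, 0, 1.5],
  [0, 0, 3],
  [0, 0, 4.5],
  [0, 0, 6],
  [0, 0, 7],
  [0, 0, 7],
  [0, 0, 7],
], hand=[-1, -1, -1, -1, -1, -1, -1], spin=[0, 0, 0, 0, 0, 0, 0])

```text
clock: 18.25
tcp_pos: [0.5633, 0.0174, 0.105]
orientation: [0.69, 0.724, 0.004, 0.003]
ft_force: [-0.6, 0.4, -0.4]
finger_gap: 0.124
```

Emit:
send_rows([
  [0, 0, 1.5],
  [0, 0, 3],
  [0, 0, 4.5],
  [0, 0, 5],
  [0, 0, 5],
  [0, 0, 5],
], hand=[-1, -1, -1, -1, -1, -1], spin=[0, 0, 0, 0, 0, 0])

```text
clock: 18.75
tcp_pos: [0.5633, 0.0174, 0.0999]
orientation: [0.69, 0.724, 0.004, 0.003]
ft_force: [0.8, 0.0, -1.6]
finger_gap: 0.122
```

Emit:
send_rows([
  [0, 0, 1],
  [0, 0, 2],
  [0, 0, 3],
  [0, 0, 4],
  [0, 0, 4],
  [0, 0, 4],
], hand=[-1, -1, -1, -1, -1, -1], spin=[0, 0, 0, 0, 0, 0])

```text
clock: 19.25
tcp_pos: [0.5633, 0.0174, 0.0958]
orientation: [0.69, 0.724, 0.003, 0.003]
ft_force: [-0.4, -0.4, -0.6]
finger_gap: 0.124
```

Emit:
send_rows([
  [0, 0, 1],
  [0, 0, 2],
  [0, 0, 3],
  [0, 0, 4],
  [0, 0, 4],
  [0, 0, 4],
], hand=[-1, -1, -1, -1, -1, -1], spin=[0, 0, 0, 0, 0, 0])

```text
clock: 19.75
tcp_pos: [0.5634, 0.0174, 0.0921]
orientation: [0.69, 0.724, 0.004, 0.003]
ft_force: [-0.9, 0.1, 3.3]
finger_gap: 0.122
```

Spring contact is at 3.3 N, as expected for about 3 mm of presser travel. Continuing gently to the floor.

Emit:
send_rows([
  [0, 0, 1],
  [0, 0, 2],
  [0, 0, 3],
  [0, 0, 4],
  [0, 0, 4],
  [0, 0, 4],
], hand=[-1, -1, -1, -1, -1, -1], spin=[0, 0, 0, 0, 0, 0])

```text
clock: 20.25
tcp_pos: [0.5636, 0.0174, 0.0883]
orientation: [0.69, 0.724, 0.004, 0.003]
ft_force: [-1.8, 0.4, 5.0]
finger_gap: 0.128
```

Emit:
send_rows([
  [0, 0, 0.7],
  [0, 0, 1.4],
  [0, 0, 1.4],
  [0, 0, 1.4],
  [0, 0, 1.4],
], hand=[-1, -1, -1, -1, -1], spin=[0, 0, 0, 0, 0])

```text
clock: 20.67
tcp_pos: [0.5637, 0.0174, 0.0871]
orientation: [0.69, 0.724, 0.004, 0.003]
ft_force: [-1.1, -0.1, 4.5]
finger_gap: 0.124
```

Emit:
send_rows([
  [0, -0.4, 0.5],
  [0, -0.4, 1],
  [0, -0.4, 1],
  [0, -0.4, 1],
  [0, -0.4, 1],
], hand=[-1, -1, -1, -1, -1], spin=[0, 0, 0, 0, 0])

```text
clock: 21.08
tcp_pos: [0.5636, 0.0174, 0.0865]
orientation: [0.69, 0.724, 0.004, 0.003]
ft_force: [-2.1, -0.4, 5.9]
finger_gap: 0.125
```

Emit:
send_rows([
  [0, 0, 0.5],
  [0, 0, 1],
  [0, 0, 1],
  [0, 0, 1],
  [0, 0, 1],
], hand=[-1, -1, -1, -1, -1], spin=[0, 0, 0, 0, 0])

```text
clock: 21.5
tcp_pos: [0.5636, 0.0174, 0.0858]
orientation: [0.69, 0.724, 0.004, 0.003]
ft_force: [-1.6, 1.1, 6.7]
finger_gap: 0.129
```

Emit:
send_rows([
  [0, 0, 0.5],
  [0, 0, 1],
  [0, 0, 1],
  [0, 0, 1],
  [0, 0, 1],
], hand=[-1, -1, -1, -1, -1], spin=[0, 0, 0, 0, 0])

```text
clock: 21.92
tcp_pos: [0.5637, 0.0174, 0.0856]
orientation: [0.69, 0.724, 0.004, 0.003]
ft_force: [-4.2, 1.2, 8.5]
finger_gap: 0.125
```

```bash
python3 -c "
from ovh import *
go(.563,.0172,.085,2.5)
print(arm.observe()['ft_torque'].round(2))
cv2.imwrite('pics/side11.png',arm.snapshot('side')[:,:,::-1])
draw('pics/side11.png','pics/o11.png',y1=240)
"
```

```text
tcp [0.5637 0.0174 0.0856] jawang 2.7 j6 -0.11 q [-0.07  0.05  1.96  0.    1.12 -0.11] t 21.92 F [-4.2  1.2  8.5] gap 0.125
toolz [ 0.01   0.001 -1.   ] dp [-0.1 -0.7  0.6] spin 0.2
[-0.12  0.88  0.02]
```

View pics/o11.png

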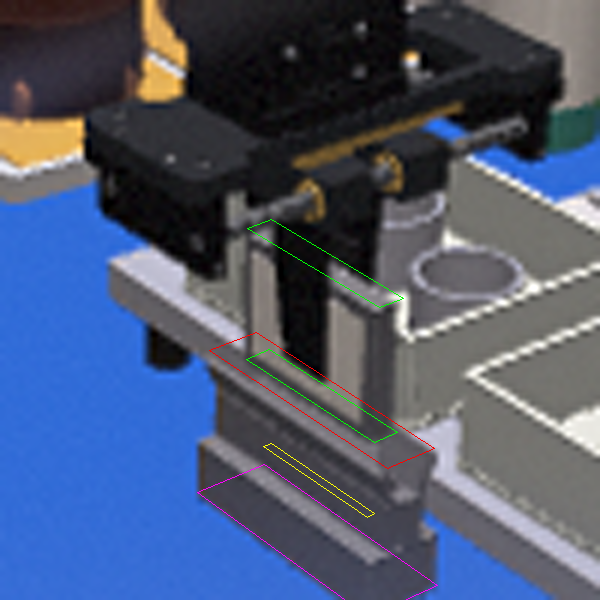

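Emit:
send_rows([
  [0, -0.5, 0.6],
  [0, -1, 1.2],
  [0, -1, 1.2],
  [0, -1, 1.2],
  [0, -1, 1.2],
], hand=[-1, -1, -1, -1, -1], spin=[0, 0, 0, 0, 0])

```text
clock: 22.38
tcp_pos: [0.5636, 0.0174, 0.0856]
orientation: [0.69, 0.724, 0.004, 0.004]
ft_force: [-2.2, -0.3, 8.5]
finger_gap: 0.127
```

```bash
python3 -c "
from h import *
for i in range(1): s=arm.observe(); print(s['ft_force'].round(1),s['ft_torque'].round(2),s['tcp_pos'].round(5))
"
```

```text
[-2.2 -0.3  8.5] [-0.04  0.54  0.1 ] [0.56356 0.01737 0.0856 ]
```

Emit:
send_rows([
  [0, -0.6, 0.6],
  [0, -0.6, 1.2],
  [0, -0.6, 1.8],
  [0, -0.6, 1.8],
  [0, -0.6, 1.8],
  [0, -0.6, 1.8],
], hand=[-1, -1, -1, -1, -1, -1], spin=[0, 0, 0, 0, 0, 0])

```text
clock: 22.88
tcp_pos: [0.5636, 0.0174, 0.0856]
orientation: [0.69, 0.724, 0.005, 0.004]
ft_force: [-4.4, 0.2, 11.3]
finger_gap: 0.124
```

Emit:
send_rows([
  [0, -0.4, 1],
  [0, -0.4, 2],
  [0, -0.4, 2.5],
  [0, -0.4, 2.5],
  [0, -0.4, 2.5],
  [0, -0.4, 2.5],
], hand=[-1, -1, -1, -1, -1, -1], spin=[0, 0, 0, 0, 0, 0])

```text
clock: 23.38
tcp_pos: [0.5636, 0.0174, 0.0855]
orientation: [0.69, 0.724, 0.005, 0.004]
ft_force: [-7.2, 1.4, 15.6]
finger_gap: 0.124
```

Emit:
send_rows([
  [0, -0.8, 2],
  [0, -1.4, 2],
  [0, -1.4, 2],
  [0, -1.4, 2],
  [0, -1.4, 2],
  [0, -1.4, 2],
], hand=[-1, -1, -1, -1, -1, -1], spin=[0, 0, 0, 0, 0, 0])

```text
clock: 23.88
tcp_pos: [0.5634, 0.0174, 0.0856]
orientation: [0.69, 0.724, 0.006, 0.005]
ft_force: [-4.0, 0.4, 12.0]
finger_gap: 0.123
```

```bash
python3 -c "
from ovh import *
go(.563,.0172,.085,2.5)
print(arm.observe()['ft_torque'].round(2))
cv2.imwrite('pics/side12.png',arm.snapshot('side')[:,:,::-1])
crop('pics/side12.png',255,170,335,240,10,'pics/c12.png')
"
```

```text
tcp [0.5634 0.0174 0.0856] jawang 2.8 j6 -0.11 q [-0.07  0.04  1.97  0.    1.12 -0.11] t 23.88 F [-4.   0.4 12. ] gap 0.123
toolz [ 0.015  0.001 -1.   ] dp [-0.1 -0.4  0.6] spin 0.3
[0.   0.75 0.  ]
```

View pics/c12.png

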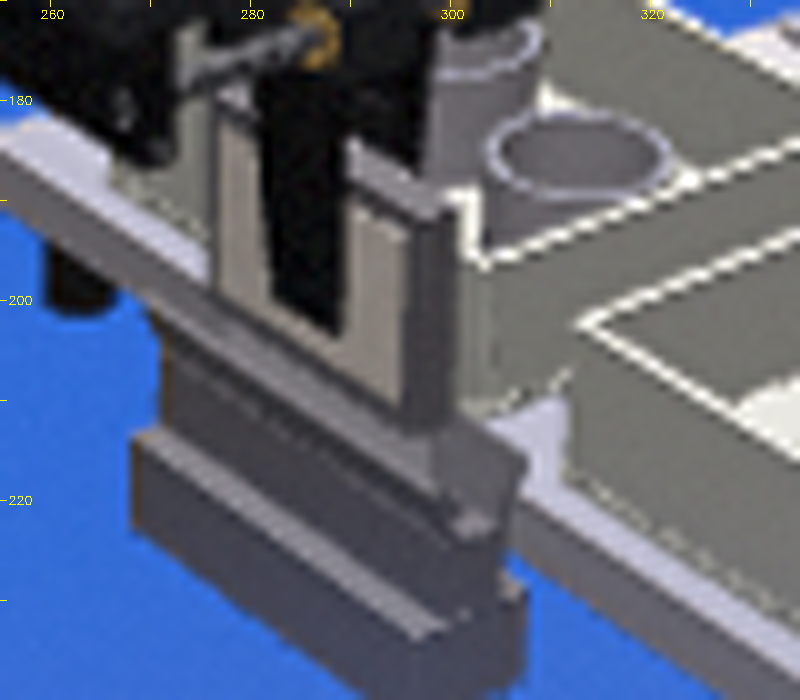

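The pocket's bottom edge sits right at the flared rim, upright. Pushing harder raised the force from 8.5 to 15.6 N with no travel, so the holder is home. One last whole-scene check.

```bash
python3 -c "
from h import *
cv2.imwrite('pics/top13.png',arm.snapshot('top')[:,:,::-1])
s=arm.observe(); print(s['tcp_pos'].round(4),s['ft_force'].round(1),s['finger_gap'],s['clock'])
a=np.hstack([cv2.imread('pics/side12.png')[100:400],cv2.imread('pics/top13.png')[80:380]])
cv2.imwrite('pics/f.png',cv2.resize(a,None,fx=.71,fy=.71))
"
```

```text
[0.5634 0.0174 0.0856] [-2.3  0.4 11.7] 0.12453051172075769 23.9833
```

View pics/f.png

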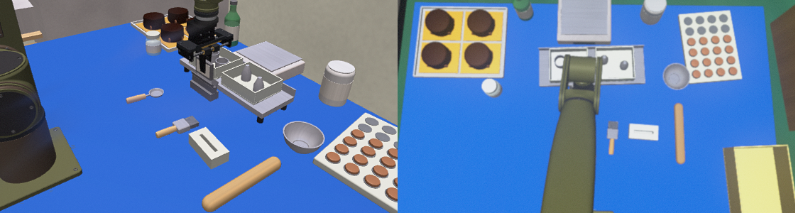

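The nozzles and rings are in their bins, the spoon, brush, jar, bowl and pin haven't moved, and the holder is steady in the clip at 11.7 N. Handing in.

```bash
python3 -c "
from station import arm
print(arm.finish_job())
s=arm.observe(); print(s['tcp_pos'],s['ft_force'])"
```

```text
the job is handed in; nothing more can be done
None
the job is handed in; nothing more can be done
```

I put the nozzle and then the ring cutter away in the bins holding their like. I then moved the label holder from its stand into the clip and handed the job in at about 24 s, still holding it pressed down.

**Bins and table:** the pictures show the nozzle and ring standing upright beside the ones already there, and the bystander objects unmoved.

**Holder fully home:** these checks agree:
- The spring force began near the expected height and reached about 7 N after roughly 10 mm of travel.
- After that, pushing harder raised the force from 8.5 to 15.6 N with no further travel.
- The tool stopped at z = 0.0856 m, the height worked out for the holder being home.
- In the side picture the bottom of the pocket sits right at the clip's rim.

At hand-in it was held at about 12 N, well below the 60 N at which it cracks.

**What was less clean:** a small sideways force, between 2 and 7 N, remained in the clip; shifting the tool reduced it but did not remove it. The tool ended tilted about 0.9° from vertical. The top camera could not check the fit because the arm hid the clip.

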